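# Balance the mobile arms on the knife edge

### The arm

A 7-joint arm with a two-finger parallel gripper is mounted at the origin on a cart in front of the work surface, level with it; the furniture and walls round the work are solid. World frame = base frame: x ahead of the robot, y to its left, z up, the work surface at z = 0. Lengths are in mm, angles in rad, forces in N, time in s.
With the tool pointing down it reaches from about 400 to 850 mm from the base axis. Payload 10.4 kg.
Tool frame: the origin (TCP) lies between the finger pads; the fingertips stand 17 mm ahead of it and the grasp point (between the pads) lies 2 mm behind it (manip.tip_extent is the distance from the TCP to the fingertips, in mm); x points along the fingers, y is the direction in which the jaws open and shut, and the axes are right-handed (so a half turn about x gives the same grasp; the last joint's range is limited). The gripper opens to 85 mm and grips with 20 to 120 N. Pads are 22 mm wide; open, the fingers measure 114 mm over their backs; the gripper's body (76 mm by 85 mm) begins 54 mm behind the grasp point. The pads swing forward as they close: fully open they stand 13 mm farther back than shut.
Start: joints at [-1.291, 0.332, -0.065, 1.46, 0.022, 1.35, -0.088], TCP at [186.358, 596.59, 248.338] pointing down, gripper open.
Joint ranges: [-2.6, 2.6], [-0.5, 2.12], [-1.47, 1.34], [0.16, 2.42], [-1.27, 4.41], [0.06, 2.06], [-2.6, 2.6]. Speed limits (rad/s): [2.22, 2.22, 2.79, 2.79, 3.14, 3.14, 3.14].

### API

Orientations are given as a 3x3 rotation matrix whose columns are the frame's x, y, z axes.
In Python, from cell import manip gives the robot as it stands. The module is installed in compiled form; this text tells all that it offers.
- The arm moves only by the tool arm_command, never from a script. Its arguments are lists of equal length, an entry for each row: "dp": the shift along the world's x, y, z in m, a list of three; "twist": the turn, a rotation vector about the world's x, y, z in rad, a list of three; "hand": the opening, from -1 (shut) to 1 (fully open). In form: {"dp": [[tx, ty, tz], ...], "twist": [[ax, ay, az], ...], "hand": [hand, ...]}. A call has 1 to 5 rows; each row is the pose to reach, as a shift and turn from the pose commanded when the call began; what a row does not reach only later rows make up. A row lasts 1/8 s, in which the tool goes at most 62.5 mm and 10.7 degrees, less where a joint would pass 70% of its speed; a pose out of reach is approached as far as the arm can. A call with a gripper value outside its range is refused whole. The fingers move at their own pace and stop on an object; "grip_force" is the grip in N (left out, the last holds). Time passes only in rows, so rows that repeat a pose let the fingers close. It gives the time, the measured TCP pose, the force and the opening at its end, in the units of the state.
- manip.observe(): the state, without advancing time (a new reading comes with each control period).
- manip.grab_frame(name): name is "side" or "top"; returns the picture (400x640x3 uint8, blue, green, red); there is no depth.
- manip.get_calibration(name): a dict with "camera_matrix" (3x3 intrinsics, pixels), "D" ([k1, k2, p1, p2, k3] as OpenCV has them; the pictures are not rectified), "position" and "attitude" of the camera in the world. Camera axes: x right, y down, z forward; pixel columns grow to the right and rows downward; lengths in mm; the calibration is good to about 2 mm. A picture is of the moment at which its call begins. get_calibration takes no time and is no camera call.
- manip.job_done(): hands the job in, once; it reports no verdict.
The state is a dict: "clock": time; "joint_positions": joint angles; "joint_velocities": joint speeds; "effort": joint torques, N m; "eef_pos": TCP position; "tcp_rot": TCP orientation; "ft_force": force on the tool from outside, world axes, zero at the start; "torque": the same for the moment, N m; "grip_width": finger opening in mm.
Only numpy, scipy, OpenCV 4.12 (cv2) and the standard library are available. Lean on these libraries where they do the work, as an engineer would, in place of code of your own. Each camera call takes 0.05 s, during which the arm holds its last target.

### The job

These three arms for a hanging mobile look alike, but two of them are heavier at one end and only one is true. Find out on the knife-edge stand which is which, put the two unbalanced arms in the wicker basket, and leave the true one balanced level and square across the edge with its notch seated on it. Do not disturb the ink bottle, the glue stick or the eraser.

Things in the scene. Friction and masses are not known exactly. Their poses are not given: they have to be found in the camera images.
- bar_a: Mobile arm, about 0.16 kg, lying loose: wooden bar along y, 170 (y) x 18 (x) x 20 mm, from 14 to 34 mm above the origin, on two brass end weights 22 x 22 x 14 mm centred 75 mm either side. On top of the middle a wooden tab 12 (x) x 20 (y) mm, up to 65 mm above the origin: grip it across x. Origin: centre of the underside, at foot height.
- bar_b: Arm like bar_a, same outside and axes. Each arm has, in the middle of its underside, a V notch across x, 28 mm wide at the mouth, 90 degrees, tip 28 mm above the origin.
- bar_c: Arm like bar_a, same outside and axes. The true arm (any of the three) has its centre of mass in the middle, below the notch; the two others have it about 16 mm towards one end. Total weights vary and tell nothing.
- edge_stand: Knife-edge stand, fixed: dark wooden base 90 (x) x 100 (y) x 12 mm with an upright steel blade 4 mm thick (y) and 56 mm long (x), upper edge rounded, its top 57 mm above the table. Origin: centre of the underside. The edge runs along x; an arm balances across it, along y.
- edge_mid (a point): Middle of the blade's upper edge, on the axis of its 2 mm rounding, 55 mm above the table; axes as edge_stand. In a seated arm this point is 25.2 mm above the arm's origin. An unbalanced arm tips 0.3 to 0.4 rad until its heavy end meets the table, and leans there.
- basket: Open wicker basket, 243 (x) x 301 (y) x 90 mm, fixed to the table, sloping walls; room inside about 180 x 240 mm at the floor, which lies about 12 mm above the table. Origin: centre of the underside.
- ink_square: Square ink bottle with a screw cap, 44 x 44 x 57 mm, standing loose. Origin: centre of the underside.
- glue: Glue stick standing loose on its end, 26 mm across and 89 mm tall. Origin: centre of the underside.
- eraser_block: Eraser in a sleeve, 23 x 60 x 13 mm, lying loose, long side along y. Origin: centre of the underside.

How it is judged:
By the outcome, as a careful person would: the job done as asked, in the order asked, and still so for the second after the job is handed in, with the robot touching nothing.
It also fails if it takes over 72 s, if anything falls off the work surface, if the arm or the gripper's body presses on something with over 40 N, if the wrist force passes 120 N, or if a joint passes its speed limit or range.

## Working session

There is one attempt and no reset: what is moved stays moved. The work goes in short steps, Python scripts to look and compute and a tool call to move; the robot and the scene stay as the last step left them, time stands still between calls to the robot, and variables do not carry over. Pictures are saved under pics/ and viewed, and the job is handed in when it is done.

Besides the shell and the picture viewer there is one more tool, called after "Emit:" by a JSON object that holds its "api" and its "payload". arm_command: Moves the arm, as the interface text tells. Its arguments: {"type":"object","properties":{"dp":{"type":"array"},"twist":{"type":"array"},"hand":{"type":"array"},"grip_force":{"type":"number"}},"required":["dp","twist","hand"]}

```bash
mkdir -p pics
python3 - <<'E'
from cell import manip
import cv2
for n in("side","top"):
    f=manip.grab_frame(n); cv2.imwrite(f"pics/{n}0.png",f)
    c=manip.get_calibration(n); print(n,c)
s=manip.observe(); print(s)
E
```

```text
side {'camera_matrix': array([[405.71531149,   0.        , 313.74151019],
       [  0.        , 405.71531149, 200.88602803],
       [  0.        ,   0.        ,   1.        ]]), 'D': array([0.01711277, 0.        , 0.        , 0.        , 0.        ]), 'position': array([  50.95252677, -630.94481185,  701.15616328]), 'attitude': array([[ 0.84958392, -0.32012469,  0.41919845],
       [-0.52703204, -0.54698545,  0.65041844],
       [ 0.02108045, -0.77351606, -0.63342601]])}
top {'camera_matrix': array([[517.7652561 ,   0.        , 316.1493034 ],
       [  0.        , 517.7652561 , 196.67808145],
       [  0.        ,   0.        ,   1.        ]]), 'D': array([-0.09209987,  0.        ,  0.        ,  0.        ,  0.        ]), 'position': array([ 287.60668432,   34.98778516, 1594.48401468]), 'attitude': array([[-0.02115014, -0.99193632,  0.12496002],
       [-0.99974985,  0.02007443, -0.00986148],
       [ 0.00727346, -0.12513733, -0.99211277]])}
{'clock': 0.1, 'joint_positions': array([-1.29059447,  0.33286383, -0.06471633,  1.46087949,  0.02161126,
        1.34993768, -0.08847166]), 'joint_velocities': array([-0.00077981, -0.000376  , -0.00045399, -0.00300787, -0.00170719,
        0.00102704,  0.0009776 ]), 'effort': array([ 1.77054804e-03, -6.26739979e+01,  4.94301715e-02, -3.92425954e+01,
        1.63327740e-02,  6.94089031e-03,  3.54037422e-05]), 'eef_pos': array([186.26962169, 596.24432111, 247.55051584]), 'tcp_rot': array([[-3.47911742e-04,  2.98132580e-01,  9.54524407e-01],
       [-1.34811097e-03,  9.54523458e-01, -2.98132775e-01],
       [-9.99999031e-01, -1.39052871e-03,  6.98258813e-05]]), 'ft_force': array([-0.55460912, -0.21128183,  0.71051501]), 'torque': array([0.00765397, 0.01123825, 0.0314777 ]), 'grip_width': 85.50837528503524}
```

View pics/side0.png

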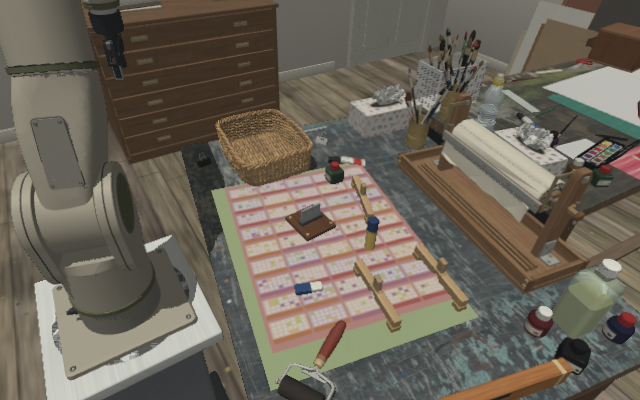

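View pics/top0.png

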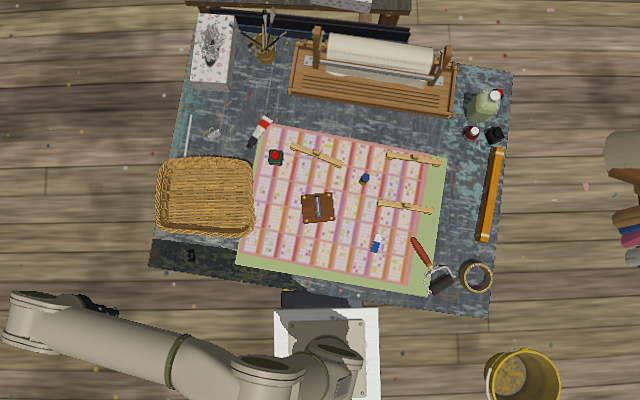

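```bash
cat > h.py <<'E'
import numpy as np, cv2
from cell import manip
def ray(n,px):
    c=manip.get_calibration(n)
    u=cv2.undistortPoints(np.array(px,float).reshape(-1,1,2),c['camera_matrix'],c['D']).reshape(-1,2)
    d=np.c_[u,np.ones(len(u))]@np.array(c['attitude']).T
    return np.array(c['position']),d
def plane(n,px,z):
    p,d=ray(n,px); return p+d*((z-p[2])/d[:,2])[:,None]
def proj(n,P):
    c=manip.get_calibration(n); R=np.array(c['attitude']);t=-R.T@c['position']
    return cv2.projectPoints(np.array(P,float).reshape(-1,1,3),cv2.Rodrigues(R.T)[0],t,c['camera_matrix'],c['D'])[0].reshape(-1,2)
def two(ps,pt):
    A=[];b=[]
    M=np.zeros((3,3));v=np.zeros(3)
    for n,p in(("side",ps),("top",pt)):
        o,d=ray(n,[p]);d=d[0]/np.linalg.norm(d[0]);Q=np.eye(3)-np.outer(d,d);M+=Q;v+=Q@o
    return np.linalg.solve(M,v)
def crop(n,f,x0,y0,w,h,k,out):
    cv2.imwrite(out,cv2.resize(f[y0:y0+h,x0:x0+w],None,fx=k,fy=k,interpolation=cv2.INTER_CUBIC))
E
python3 - <<'E'
from h import *
t=cv2.imread('pics/top0.png');s=cv2.imread('pics/side0.png')
crop('top',t,260,135,190,125,4,'pics/t0c.png')
crop('side',s,280,150,200,150,4,'pics/s0c.png')
E
```

```text
(no output)
```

View pics/t0c.png

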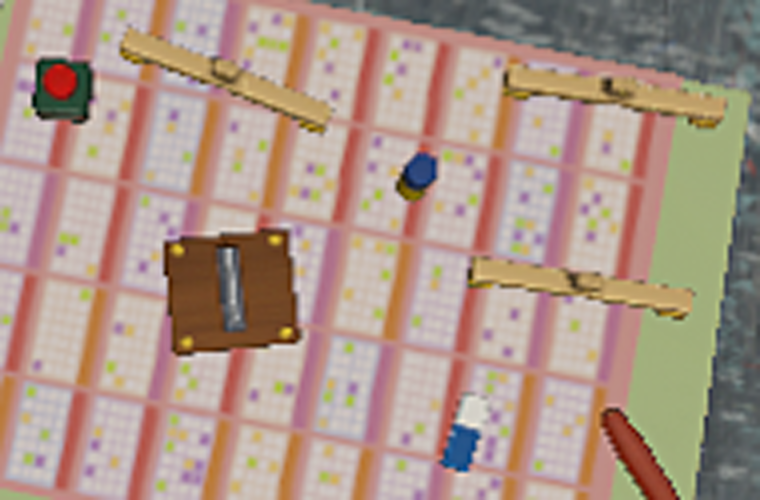

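View pics/s0c.png

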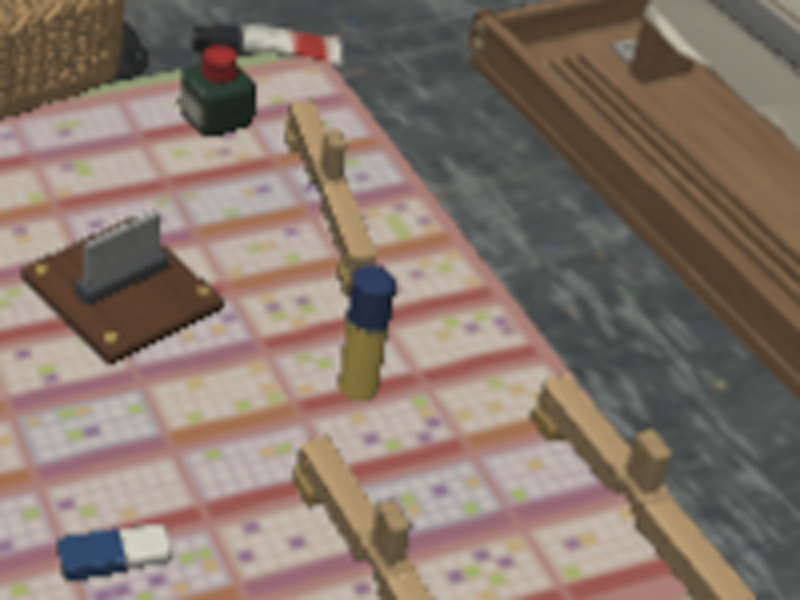

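```bash
cat >> h.py <<'E'
def barmask(t):
    hsv=cv2.cvtColor(t,cv2.COLOR_BGR2HSV)
    return cv2.inRange(hsv,(12,70,110),(26,170,255))
def bars(t,box=(260,135,450,230)):
    m=barmask(t); x0,y0,x1,y1=box; r=np.zeros_like(m); r[y0:y1,x0:x1]=m[y0:y1,x0:x1]
    r=cv2.morphologyEx(r,cv2.MORPH_CLOSE,np.ones((3,3)))
    n,l,st,ce=cv2.connectedComponentsWithStats(r)
    out=[]
    for i in range(1,n):
        if st[i,4]<120: continue
        ys,xs=np.where(l==i); P=plane('top',np.c_[xs,ys],32)[:,:2].astype(np.float32)
        rc=cv2.minAreaRect(P); out.append((st[i],rc))
    return r,out
E
python3 - <<'E'
from h import *
t=cv2.imread('pics/top0.png')
r,o=bars(t)
for st,rc in o: print(st,rc)
v=t.copy(); v[r>0]=(0,255,0); crop('',v,260,135,190,125,4,'pics/m0.png')
# stand
hsv=cv2.cvtColor(t,cv2.COLOR_BGR2HSV)
for p in [(318,207),(302,197),(303,205),(318,200)]: print(p,hsv[p[1],p[0]])
E
```

```text
[290 135  53  52 526] ((619.7606201171875, 0.4467315673828125), (176.26852416992188, 125.98282623291016), 40.43517303466797)
[382 149  60  23 420] ((580.5838623046875, -277.69873046875), (177.7224578857422, 71.10399627685547), 80.77794647216797)
[378 196  56  20 369] ((455.5932922363281, -252.03549194335938), (170.10000610351562, 43.420135498046875), 75.34893798828125)
(318, 207) [ 60   1 183]
(302, 197) [ 17 187 124]
(303, 205) [ 12 179  97]
(318, 200) [108  33  92]
```

View pics/m0.png

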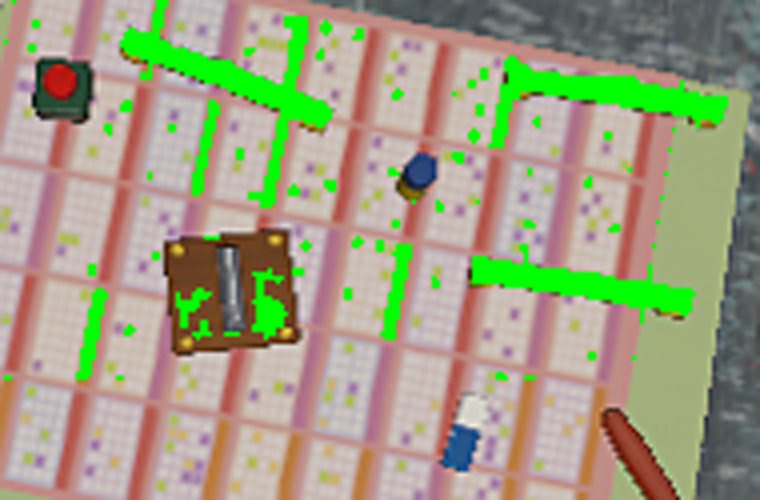

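```bash
python3 - <<'E'
s=open('h.py').read()
s=s.replace("r=cv2.morphologyEx(r,cv2.MORPH_CLOSE,np.ones((3,3)))","r=cv2.morphologyEx(r,cv2.MORPH_OPEN,np.ones((3,3)))").replace("(12,70,110)","(16,70,110)")
open('h.py','w').write(s)
E
python3 - <<'E'
from h import *
t=cv2.imread('pics/top0.png')
hsv=cv2.cvtColor(t,cv2.COLOR_BGR2HSV)
for p in [(300,146),(330,158),(298,178),(334,142),(420,158),(385,165)]: print(p,hsv[p[1],p[0]])
r,o=bars(t)
for st,rc in o: print(st,rc)
v=t.copy(); v[r>0]=(0,255,0); crop('',v,260,135,190,125,4,'pics/m1.png')
g=cv2.inRange(hsv,(0,0,60),(180,60,255))[193:222,308:328]; print()
for row in hsv[192:224,300:336]: print(' '.join('%3d/%3d'%(a[1],a[2]) for a in row[12:26]))
E
```

```text
(300, 146) [ 20 115 191]
(330, 158) [ 19 114 190]
(298, 178) [ 18  57 194]
(334, 142) [ 14 155 184]
(420, 158) [ 19 112 193]
(385, 165) [ 15 179 184]
[291 143  22  12 136] ((635.8641967773438, 61.07420349121094), (72.71342468261719, 19.202484130859375), 68.83906555175781)
[314 150  29  16 171] ((603.10791015625, -17.8580322265625), (96.28453063964844, 20.46169090270996), 64.9477310180664)
[387 151  25  10 147] ((607.4873657226562, -238.8710479736328), (76.94888305664062, 20.031190872192383), 81.11070251464844)
[413 155  29  10 169] ((592.8115234375, -324.7030944824219), (88.7237548828125, 20.783262252807617), 79.42366790771484)
[378 199  25  10 156] ((458.9228820800781, -204.98524475097656), (76.02616119384766, 19.088237762451172), 81.01415252685547)
[405 203  28  10 164] ((443.9378967285156, -291.73260498046875), (85.90665435791016, 19.11464500427246), 78.92198181152344)

 26/206  21/209  22/210  20/216  20/218  27/216  14/218  16/218  20/216  18/216  27/215  59/206 140/170 149/ 84
 20/217  22/218  29/194  28/102  35/110  55/115  51/124  59/129  66/128  67/130  79/132 118/130 174/11
[... 2669 characters left out ...]
/119 169/118 170/117 172/117
170/120 171/119 172/120 176/119 165/116 149/118 162/115 169/118 173/115 174/116 175/118 171/118 171/118 171/118
174/120 174/119 174/120 173/122 178/122 180/122 177/121 180/122 174/123 177/121 171/121 172/120 171/119 171/119
171/119 176/122 173/122 171/122 172/120 175/118 173/118 172/117 177/115 177/114 174/114 177/117 179/118 182/118
172/117 178/119 184/119 183/117 181/114 185/109 189/104 183/103 187/101 197/ 97 213/ 91 222/ 84 198/ 80 164/ 70
222/ 93 225/ 85 209/ 72 166/ 66 113/ 68 101/129 117/188 141/183 136/182 103/188  73/195  61/197  41/203  41/201
 12/206  15/204  19/204  15/207  21/204  66/192 130/187 143/184 132/184  97/190  72/195  58/198  31/207  23/209
```

View pics/m1.png

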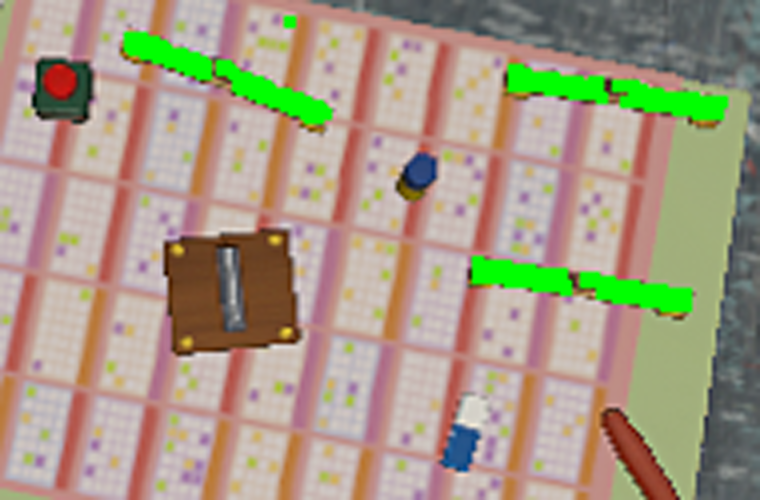

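```bash
cat >> h.py <<'E'
def bars2(t,groups,z=34):
    r,_=bars(t)
    for (x0,y0,x1,y1) in groups:
        q=np.zeros_like(r);q[y0:y1,x0:x1]=r[y0:y1,x0:x1]
        ys,xs=np.where(q); P=plane('top',np.c_[xs,ys],z)[:,:2].astype(np.float32)
        c,(w,h),a=cv2.minAreaRect(P)
        if w<h: a+=90
        a=np.radians(a); a=(a+np.pi)%np.pi   # long axis direction angle from x
        print('bar centre',np.round(c,1),'size',round(w,1),round(h,1),'long axis angle',round(a,3),'yaw',round(a-np.pi/2,3))
E
python3 - <<'E'
from h import *
t=cv2.imread('pics/top0.png')
bars2(t,[(285,142,345,170),(382,145,450,170),(375,195,440,216)])
hsv=cv2.cvtColor(t,cv2.COLOR_BGR2HSV)
m=cv2.inRange(hsv,(5,140,60),(22,255,140)); q=np.zeros_like(m); q[188:230,295:340]=m[188:230,295:340]
q=cv2.morphologyEx(q,cv2.MORPH_OPEN,np.ones((3,3)))
ys,xs=np.where(q); P=plane('top',np.c_[xs,ys],12)[:,:2].astype(np.float32); print('base',cv2.minAreaRect(P))
e=plane('top',[(316.6,197.0),(318.7,216)],57); print(e, np.arctan2(*(e[0]-e[1])[[1,0]]))
# side image blade top edge: crop (83,248)->(158,213) /4 + (280,150)
e=plane('side',[(280+85/4,150+246/4),(280+158/4,150+215/4)],57); print(e, np.arctan2(*(e[1]-e[0])[[1,0]]))
# tabs (side): top centres
for n,p in [('b1',(333,137)),('b2',(650,437)),('b3',(393,510))]:
    print(n,plane('side',[(280+p[0]/4,150+p[1]/4)],65))
for n,p in [('b1',(230,68)),('b2',(620,87)),('b3',(585,281))]:
    print(n,plane('top',[(260+p[0]/4,135+p[1]/4)],65))
for n,p,z in [('ink',(60,80),57),('glue',(423,167),89),('eraser',(466,432),13),]:
    print(n,plane('top',[(260+p[0]/4,135+p[1]/4)],z))
print('basket rim', plane('top',[(157,160),(252,158),(255,235),(157,230)],90))
E
```

```text
bar centre [617.5  15.9] size 169.8 22.3 long axis angle 1.176 yaw -0.395
bar centre [ 599.3 -284.3] size 169.9 21.4 long axis angle 1.4 yaw -0.171
bar centre [ 451.  -250.3] size 168.7 20.1 long axis angle 1.402 yaw -0.169
base ((452.6640319824219, 16.720836639404297), (86.3532943725586, 95.65557098388672), 4.874742031097412)
[[480.25992625  18.37729461  57.        ]
 [423.09071096  13.334135    57.        ]] 0.08798684190688133
[[429.64968187  11.26681596  57.        ]
 [483.69091024  13.70542389  57.        ]] 0.04509436251113634
b1 [[620.02448428  15.19262663  65.        ]]
b2 [[ 604.77939308 -281.75417918   65.        ]]
b3 [[ 455.72869325 -250.94997194   65.        ]]
b1 [[615.792865    12.84757572  65.        ]]
b2 [[ 595.83682345 -281.5635682    65.        ]]
b3 [[ 449.039905  -248.4388591   65.       ]]
ink [[610.84912174 141.49627909  57.        ]]
glue [[ 533.50857661 -127.5292411    89.        ]]
eraser [[ 340.56353922 -161.93369704   13.        ]]
basket rim [[596.6996284  491.33082947  90.        ]
 [596.30219396 207.42529156  90.        ]
 [368.53580048 199.97739699  90.        ]
 [388.28698692 487.62924238  90.        ]]
```

Emit:
{"api": "arm_command", "payload": {"dp": [[0.04,-0.047,0],[0.08,-0.094,0],[0.12,-0.141,0],[0.16,-0.188,0],[0.2,-0.235,0]], "twist": [[0,0,-0.1],[0,0,-0.2],[0,0,-0.3],[0,0,-0.4],[0,0,-0.5]], "hand": [0,0,0,0,0], "grip_force": 30}}

```text
clock: 0.72
eef_pos: [387.3, 359.8, 248.2]
tcp_rot: [[-0.0, 0.722, 0.692], [0.0, 0.692, -0.722], [-1.0, -0.0, -0.0]]
ft_force: [1.6, 0.1, -0.2]
grip_width: 42.9
```

Emit:
{"api": "arm_command", "payload": {"dp": [[0.018,-0.059,-0.01],[0.036,-0.118,-0.02],[0.054,-0.177,-0.03],[0.072,-0.236,-0.04],[0.085,-0.296,-0.05]], "twist": [[0,0,-0.1],[0,0,-0.2],[0,0,-0.3],[0,0,-0.4],[0,0,-0.5]], "hand": [0,0,0,0,0]}}

```text
clock: 1.35
eef_pos: [471.5, 63.6, 198.0]
tcp_rot: [[0.0, 0.965, 0.262], [0.0, 0.262, -0.965], [-1.0, 0.0, -0.0]]
ft_force: [0.6, 1.2, 0.2]
grip_width: 42.5
```

Emit:
{"api": "arm_command", "payload": {"dp": [[0,-0.06,0],[0,-0.12,0],[-0.01,-0.18,-0.01],[-0.015,-0.24,-0.02],[-0.019,-0.3,-0.04]], "twist": [[0,0,-0.1],[0,0,-0.2],[0,0,-0.3],[0,0,-0.4],[0,0,-0.437]], "hand": [0,0,0,0,0]}}

```text
clock: 1.98
eef_pos: [452.4, -235.4, 158.9]
tcp_rot: [[0.002, 0.985, -0.17], [0.0, -0.17, -0.985], [-1.0, 0.002, -0.001]]
ft_force: [1.2, 1.2, -0.4]
grip_width: 42.8
```

Emit:
{"api": "arm_command", "payload": {"dp": [[0,-0.015,-0.05],[0,-0.015,-0.09],[0,-0.015,-0.102],[0,-0.015,-0.102],[0,-0.015,-0.102]], "twist": [[0,0,0],[0,0,0],[0,0,0],[0,0,0],[0,0,0]], "hand": [0,0,0,-0.9,-0.9], "grip_force": 30}}

```text
clock: 2.6
eef_pos: [453.5, -248.7, 58.1]
tcp_rot: [[0.002, 0.986, -0.168], [-0.0, -0.168, -0.986], [-1.0, 0.002, -0.0]]
ft_force: [0.2, 0.2, -1.6]
grip_width: 11.4
```

Emit:
{"api": "arm_command", "payload": {"dp": [[0,0,0],[0,0,0]], "twist": [[0,0,0],[0,0,0]], "hand": [-0.9,-0.9]}}

```text
clock: 2.85
eef_pos: [453.5, -248.7, 57.9]
tcp_rot: [[0.003, 0.986, -0.168], [-0.0, -0.168, -0.986], [-1.0, 0.003, -0.0]]
ft_force: [-1.2, 1.3, 7.5]
grip_width: 11.3
```

Emit:
{"api": "arm_command", "payload": {"dp": [[0,0,0.04],[0,0,0.09],[0,0.03,0.12],[0,0.09,0.12],[0,0.15,0.12]], "twist": [[0,0,0],[0,0,0],[0,0,0.05],[0,0,0.15],[0,0,0.256]], "hand": [-0.9,-0.9,-0.9,-0.9,-0.9]}}

```text
clock: 3.48
eef_pos: [452.4, -97.1, 177.5]
tcp_rot: [[0.002, 0.996, 0.089], [0.001, 0.089, -0.996], [-1.0, 0.002, -0.001]]
ft_force: [0.5, 0.7, -2.1]
grip_width: 11.3
```

Emit:
{"api": "arm_command", "payload": {"dp": [[0,0.06,0],[0,0.11,0],[0,0.114,-0.03],[0,0.114,-0.06],[0,0.114,-0.075]], "twist": [[0,0,0],[0,0,0],[0,0,0],[0,0,0],[0,0,0]], "hand": [-0.9,-0.9,-0.9,-0.9,-0.9]}}

```text
clock: 4.1
eef_pos: [451.7, 15.3, 100.6]
tcp_rot: [[-0.001, 0.996, 0.087], [-0.0, 0.087, -0.996], [-1.0, -0.001, 0.0]]
ft_force: [-0.4, 0.6, -1.0]
grip_width: 11.2
```

Run:
```python
from h import *
f=manip.grab_frame('side');crop('',f,260,130,200,150,4,'pics/s1.png')
f=manip.grab_frame('top');crop('',f,260,135,190,125,4,'pics/t1.png')
s=manip.observe();print(s['eef_pos'],s['ft_force'],s['torque'])
```

```text
[451.66477422  15.12653746 100.79148871] [-0.38111478 -0.55573119 -1.78242131] [-0.08412102  0.0330114   0.02910409]
```

View pics/s1.png

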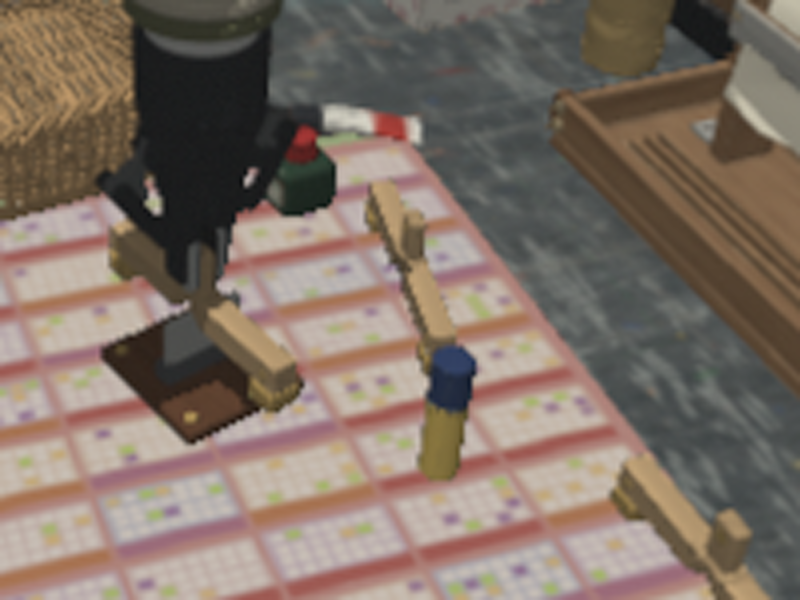

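View pics/t1.png

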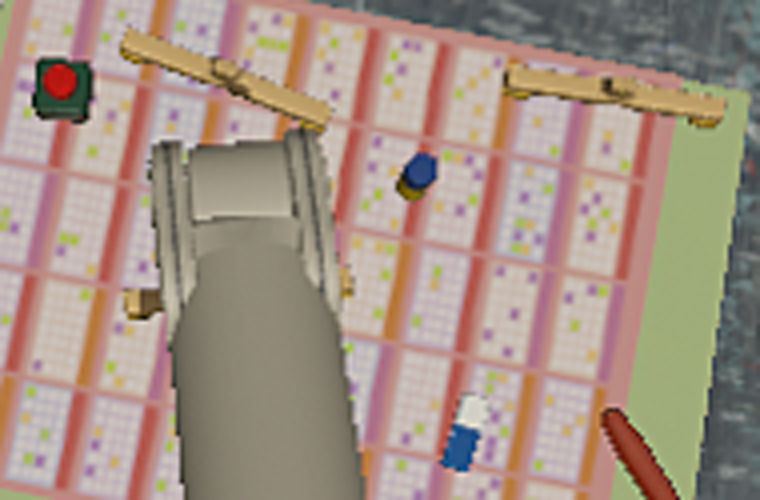

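Emit:
{"api": "arm_command", "payload": {"dp": [[0,0,-0.006],[0,0,-0.0125],[0,0,-0.0125]], "twist": [[0,0,0],[0,0,0],[0,0,0]], "hand": [-0.9,-0.9,-0.9]}}

```text
clock: 4.58
eef_pos: [453.6, 16.6, 89.9]
tcp_rot: [[0.003, 0.996, 0.087], [0.002, 0.087, -0.996], [-1.0, 0.003, -0.002]]
ft_force: [1.1, 4.7, 0.5]
grip_width: 11.4
```

Emit:
{"api": "arm_command", "payload": {"dp": [[0,0.002,0],[0,0.002,0]], "twist": [[0,0,0],[0,0,0]], "hand": [-0.9,-0.9]}}

```text
clock: 4.82
eef_pos: [452.5, 17.5, 89.2]
tcp_rot: [[0.0, 0.996, 0.087], [0.0, 0.087, -0.996], [-1.0, 0.0, -0.0]]
ft_force: [0.7, 1.7, -0.7]
grip_width: 11.4
```

Good; release and watch.

Emit:
{"api": "arm_command", "payload": {"dp": [[0,0,0],[0,0,0],[0,0,0],[0,0,0],[0,0,0]], "twist": [[0,0,0],[0,0,0],[0,0,0],[0,0,0],[0,0,0]], "hand": [-0.3,-0.3,-0.3,-0.3,-0.3]}}

```text
clock: 5.45
eef_pos: [452.4, 17.4, 89.1]
tcp_rot: [[0.0, 0.996, 0.087], [-0.0, 0.087, -0.996], [-1.0, 0.0, 0.0]]
ft_force: [0.8, -0.2, -0.6]
grip_width: 29.6
```

Run:
```python
from h import *
f=manip.grab_frame('side');crop('',f,260,130,200,150,4,'pics/s2.png')
```

```text
(no output)
```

View pics/s2.png

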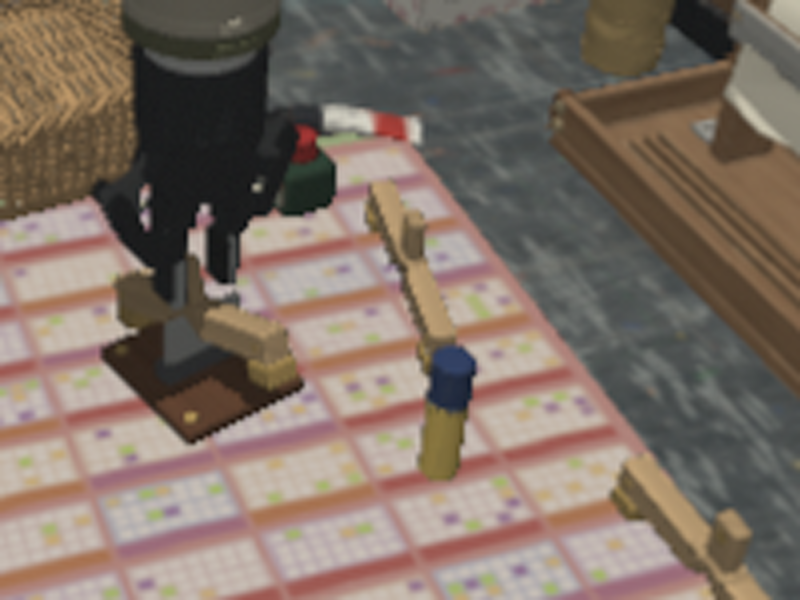

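Emit:
{"api": "arm_command", "payload": {"dp": [[0,0,0],[0,0,0],[0,0,0],[0,0,0]], "twist": [[0,0,0],[0,0,0],[0,0,0],[0,0,0]], "hand": [-0.3,-0.3,-0.3,-0.3]}}

```text
clock: 6.0
eef_pos: [452.4, 17.4, 89.1]
tcp_rot: [[0.0, 0.996, 0.087], [0.0, 0.087, -0.996], [-1.0, 0.0, -0.0]]
ft_force: [0.7, 0.8, 0.6]
grip_width: 30.2
```

Run:
```python
from h import *
f=manip.grab_frame('side');crop('',f,275,180,70,60,10,'pics/s3.png')
```

```text
(no output)
```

View pics/s3.png

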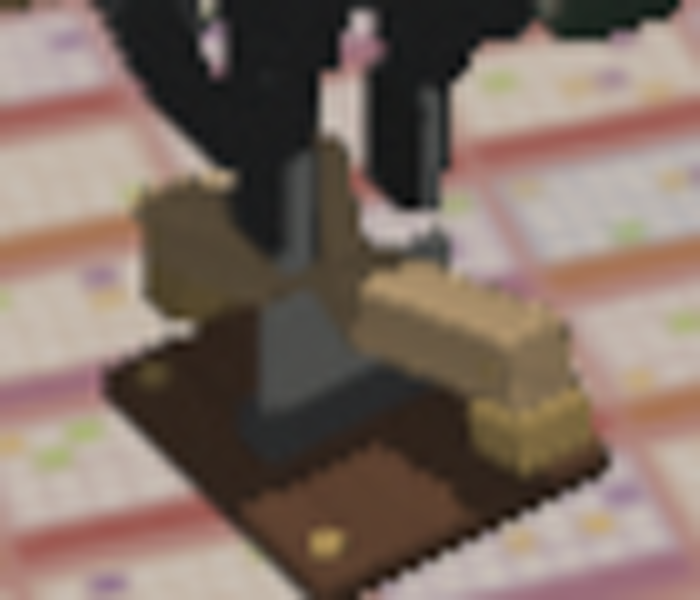

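```bash
cat >> h.py <<'E'
def Rz(a): return cv2.Rodrigues(np.array([0,0,float(a)]))[0]
def Rx(a): return cv2.Rodrigues(np.array([float(a),0,0]))[0]
def seated(tilt,mid=(453,17,55),yaw=.087,loc=[[9,-85,34],[-9,-85,34],[-9,-85,14],[9,85,34],[-9,85,34],[-9,85,14]]):
    L=np.array(loc,float)-[0,0,25.2]
    return np.array(mid)+(Rz(yaw)@Rx(tilt)@L.T).T
E
python3 - <<'E'
from h import *
for a in(-.35,0,.35): print(a,np.round((proj('side',seated(a))-[275,180])*10).tolist())
E
```

```text
-0.35 [[563.0, 314.0], [502.0, 344.0], [517.0, 422.0], [173.0, 158.0], [116.0, 183.0], [132.0, 252.0]]
0 [[579.0, 426.0], [519.0, 456.0], [515.0, 519.0], [167.0, 64.0], [109.0, 89.0], [111.0, 150.0]]
0.35 [[567.0, 513.0], [508.0, 544.0], [487.0, 584.0], [184.0, -10.0], [125.0, 15.0], [111.0, 61.0]]
```

Emit:
{"api": "arm_command", "payload": {"dp": [[-0.001,0.006,-0.0005],[-0.001,0.0113,-0.001],[-0.001,0.0113,-0.001],[-0.001,0.0113,-0.001],[-0.001,0.0113,-0.001]], "twist": [[-0.17,-0.015,0],[-0.33,-0.029,0],[-0.33,-0.029,0],[-0.33,-0.029,0],[-0.33,-0.029,0]], "hand": [-0.3,-0.3,-0.9,-0.9,-0.9]}}

```text
clock: 6.68
eef_pos: [451.4, 30.7, 87.9]
tcp_rot: [[0.029, 0.996, 0.083], [-0.319, 0.087, -0.944], [-0.947, 0.001, 0.32]]
ft_force: [-3.0, 12.4, -2.0]
grip_width: 11.3
```

Run:
```python
from h import *
f=manip.grab_frame('side');crop('',f,275,180,70,60,10,'pics/s4.png')
```

```text
(no output)
```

View pics/s4.png

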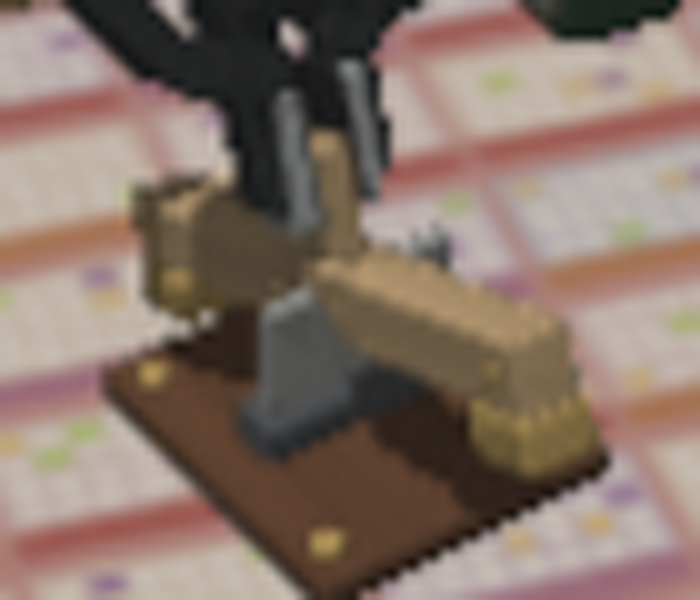

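Run:
```python
from h import *
t=cv2.imread('pics/top0.png'); crop('',t,145,145,125,100,6,'pics/bk.png')
```

```text
(no output)
```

View pics/bk.png

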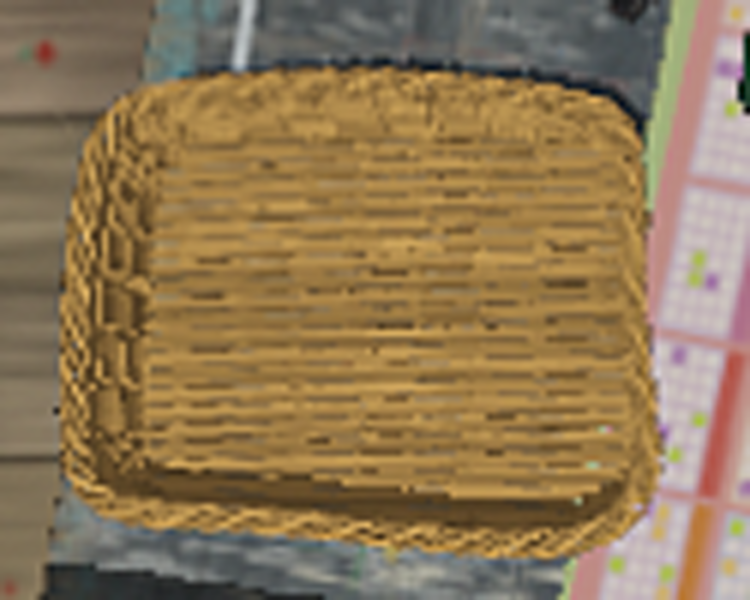

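Run:
```python
from h import *
P=lambda x,y:(145+x/6,145+y/6)
for z,ps in((88,[(360,308),(62,320),(655,340),(380,68),(390,552),(80,510),(570,555),(130,90),(600,95)]),(12,[(150,440),(150,190),(380,140)])):
    for p in ps: print(z,p,np.round(plane('top',[P(*p)],z)[0]))
```

```text
88 (360, 308) [485. 347.  88.]
88 (62, 320) [482. 495.  88.]
88 (655, 340) [466. 202.  88.]
88 (380, 68) [605. 338.  88.]
88 (390, 552) [365. 332.  88.]
88 (80, 510) [388. 484.  88.]
88 (570, 555) [362. 244.  88.]
88 (130, 90) [596. 463.  88.]
88 (600, 95) [589. 228.  88.]
12 (150, 440) [429. 471.  12.]
12 (150, 190) [559. 473.  12.]
12 (380, 140) [583. 353.  12.]
```

Emit:
{"api": "arm_command", "payload": {"dp": [[0,0,0.05],[0,0,0.1],[0.01,0.04,0.12],[0.025,0.1,0.12],[0.04,0.16,0.12]], "twist": [[0,0,0],[0.12,0.01,0],[0.24,0.021,0],[0.33,0.029,0],[0.33,0.029,0]], "hand": [-0.9,-0.9,-0.9,-0.9,-0.9]}}

```text
clock: 7.35
eef_pos: [493.1, 187.2, 209.3]
tcp_rot: [[0.001, 0.997, 0.081], [0.005, 0.081, -0.997], [-1.0, 0.002, -0.005]]
ft_force: [2.0, -0.3, -0.2]
grip_width: 11.3
```

Emit:
{"api": "arm_command", "payload": {"dp": [[0.02,0.058,0],[0.035,0.115,0],[0.039,0.158,-0.03],[0.039,0.158,-0.09],[0.039,0.158,-0.13]], "twist": [[0,0,-0.04],[0,0,-0.09],[0,0,-0.1],[0,0,-0.1],[0,0,-0.1]], "hand": [-0.9,-0.9,-0.9,-0.9,-0.9]}}

```text
clock: 7.98
eef_pos: [530.3, 345.0, 75.3]
tcp_rot: [[-0.002, 1.0, -0.014], [-0.001, -0.014, -1.0], [-1.0, -0.002, 0.001]]
ft_force: [-0.4, -3.4, 10.4]
grip_width: 11.2
```

Run:
```python
from h import *
f=manip.grab_frame('side');crop('',f,190,60,150,140,4,'pics/s5.png')
```

```text
(no output)
```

View pics/s5.png

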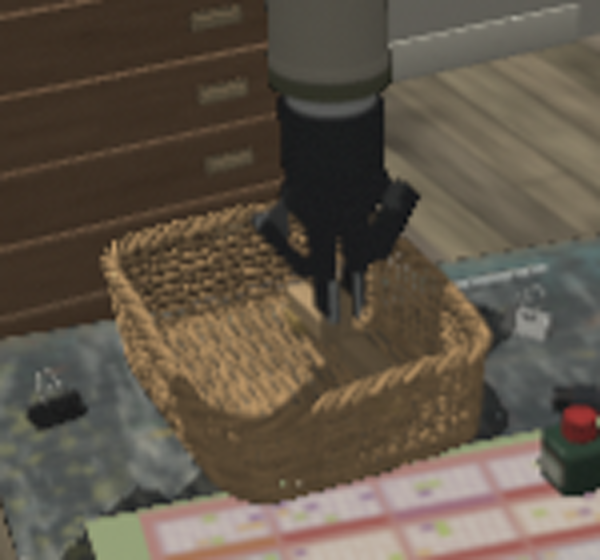

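Emit:
{"api": "arm_command", "payload": {"dp": [[0,0,0],[0,0,0],[0,0,0.06],[0,0,0.12],[0.015,-0.05,0.13]], "twist": [[0,0,0],[0,0,0],[0,0,0],[0,0,0],[0,0,-0.06]], "hand": [-0.4,-0.4,-0.4,-0.4,-0.2]}}

```text
clock: 8.65
eef_pos: [546.1, 301.3, 214.5]
tcp_rot: [[0.007, 0.998, -0.067], [0.008, -0.067, -0.998], [-1.0, 0.006, -0.008]]
ft_force: [1.2, 0.2, -0.8]
grip_width: 34.3
```

Emit:
{"api": "arm_command", "payload": {"dp": [[0.015,-0.06,0],[0.03,-0.12,0],[0.045,-0.18,0],[0.06,-0.24,-0.01],[0.073,-0.28,-0.05]], "twist": [[0,0,-0.06],[0,0,-0.12],[0,0,-0.18],[0,0,-0.25],[0,0,-0.32]], "hand": [-0.1,-0.1,-0.1,-0.1,-0.1]}}

```text
clock: 9.28
eef_pos: [620.8, 13.2, 161.9]
tcp_rot: [[0.008, 0.922, -0.387], [0.002, -0.387, -0.922], [-1.0, 0.007, -0.005]]
ft_force: [0.4, 0.5, 0.6]
grip_width: 38.5
```

Run:
```python
from h import *
f=manip.grab_frame('side');crop('',f,190,60,200,150,4,'pics/s6.png')
f=manip.grab_frame('top');crop('',f,145,130,190,120,4,'pics/t6.png')
```

```text
(no output)
```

View pics/s6.png

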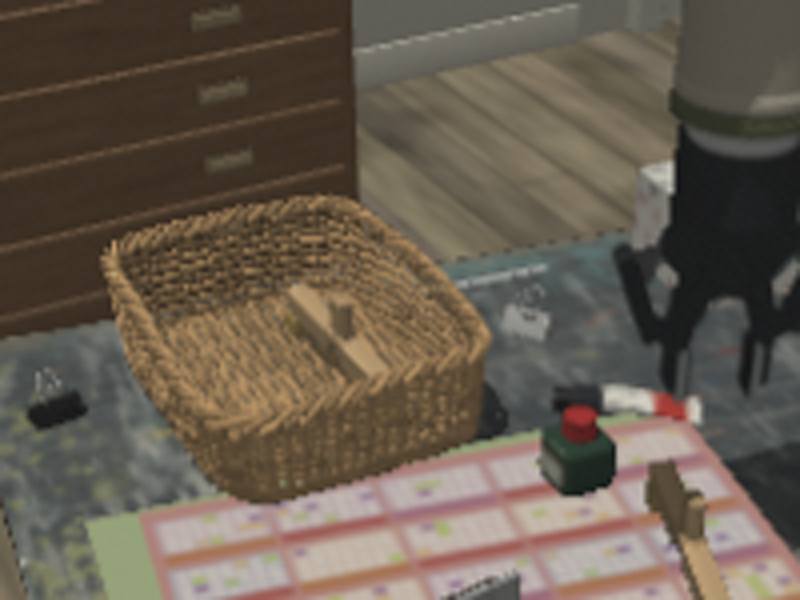

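View pics/t6.png

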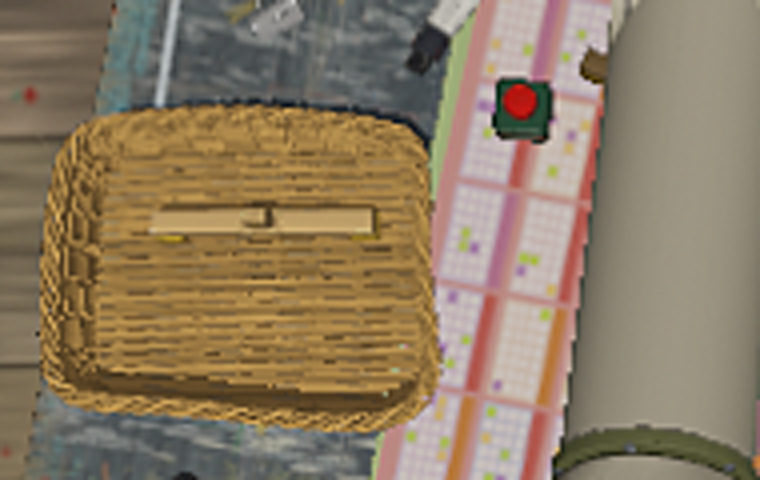

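Emit:
{"api": "arm_command", "payload": {"dp": [[-0.001,0.001,-0.05],[-0.001,0.001,-0.09],[-0.001,0.001,-0.104],[-0.001,0.001,-0.104],[-0.001,0.001,-0.104]], "twist": [[0,0,0],[0,0,0],[0,0,0],[0,0,0],[0,0,0]], "hand": [-0.1,-0.1,-0.1,-0.9,-0.9]}}

```text
clock: 10.0
eef_pos: [618.6, 17.7, 56.2]
tcp_rot: [[0.003, 0.924, -0.383], [0.001, -0.383, -0.924], [-1.0, 0.002, -0.002]]
ft_force: [0.5, -1.1, -1.4]
grip_width: 11.4
```

Emit:
{"api": "arm_command", "payload": {"dp": [[0,0,0],[0,0,0]], "twist": [[0,0,0],[0,0,0]], "hand": [-0.9,-0.9]}}

```text
clock: 10.25
eef_pos: [618.3, 17.8, 55.5]
tcp_rot: [[0.002, 0.924, -0.383], [0.001, -0.383, -0.924], [-1.0, 0.002, -0.001]]
ft_force: [-1.0, -0.4, 6.8]
grip_width: 11.5
```

Emit:
{"api": "arm_command", "payload": {"dp": [[0,0,0.05],[-0.02,0,0.1],[-0.07,0,0.11],[-0.13,0,0.11],[-0.165,0.001,0.1]], "twist": [[0,0,0],[0,0,0.12],[0,0,0.27],[0,0,0.42],[0,0,0.48]], "hand": [-0.9,-0.9,-0.9,-0.9,-0.9]}}

```text
clock: 10.88
eef_pos: [450.5, 18.7, 154.5]
tcp_rot: [[0.001, 0.996, 0.09], [0.002, 0.09, -0.996], [-1.0, 0.001, -0.002]]
ft_force: [0.6, -0.7, -1.4]
grip_width: 11.5
```

Emit:
{"api": "arm_command", "payload": {"dp": [[0,0,-0.03],[0,0,-0.055],[0,0,-0.064],[0,0,-0.068],[0,0,-0.068]], "twist": [[0,0,0],[0,0,0],[0,0,0],[0,0,0],[0,0,0]], "hand": [-0.9,-0.9,-0.9,-0.9,-0.9]}}

```text
clock: 11.5
eef_pos: [453.1, 17.4, 87.0]
tcp_rot: [[0.001, 0.996, 0.086], [-0.001, 0.086, -0.996], [-1.0, 0.001, 0.001]]
ft_force: [-0.5, -5.7, 0.9]
grip_width: 11.1
```

Emit:
{"api": "arm_command", "payload": {"dp": [[0,-0.002,0],[0,-0.002,0]], "twist": [[0,0,0],[0,0,0]], "hand": [-0.9,-0.9]}}

```text
clock: 11.75
eef_pos: [452.8, 16.7, 86.5]
tcp_rot: [[0.001, 0.996, 0.087], [0.0, 0.087, -0.996], [-1.0, 0.001, -0.0]]
ft_force: [0.9, -1.6, -0.1]
grip_width: 11.5
```

Emit:
{"api": "arm_command", "payload": {"dp": [[0,0,0],[0,0,0],[0,0,0],[0,0,0],[0,0,0]], "twist": [[0,0,0],[0,0,0],[0,0,0],[0,0,0],[0,0,0]], "hand": [-0.3,-0.3,-0.3,-0.3,-0.3]}}

```text
clock: 12.38
eef_pos: [452.4, 16.8, 86.1]
tcp_rot: [[0.0, 0.996, 0.087], [0.0, 0.087, -0.996], [-1.0, 0.0, -0.0]]
ft_force: [0.2, 0.1, 0.2]
grip_width: 29.7
```

Emit:
{"api": "arm_command", "payload": {"dp": [[0,0,0],[0,0,0],[0,0,0],[0,0,0]], "twist": [[0,0,0],[0,0,0],[0,0,0],[0,0,0]], "hand": [-0.3,-0.3,-0.3,-0.3]}}

```text
clock: 12.88
eef_pos: [452.4, 16.7, 86.1]
tcp_rot: [[0.0, 0.996, 0.087], [0.0, 0.087, -0.996], [-1.0, 0.0, -0.0]]
ft_force: [0.2, 0.4, 0.4]
grip_width: 29.5
```

Run:
```python
from h import *
f=manip.grab_frame('side');crop('',f,275,180,70,60,10,'pics/s7.png')
```

```text
(no output)
```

View pics/s7.png

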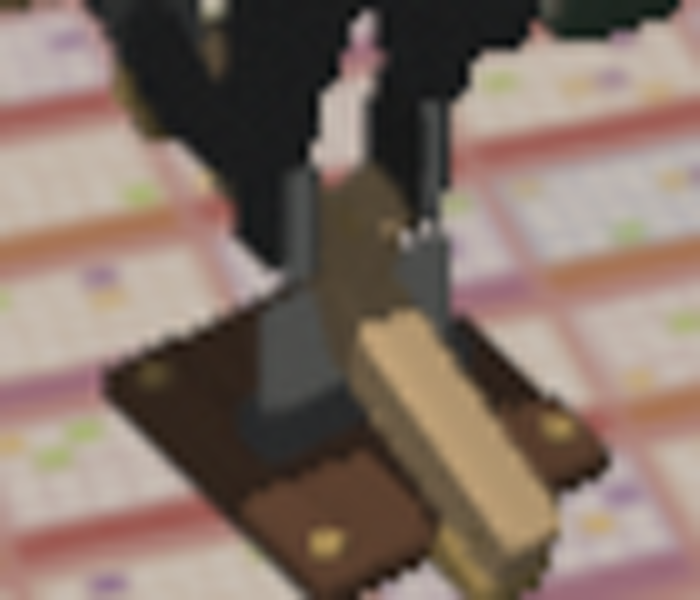

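Emit:
{"api": "arm_command", "payload": {"dp": [[0,-0.005,0],[0.001,-0.0105,-0.001],[0.001,-0.0105,-0.001],[0.001,-0.0105,-0.001],[0.001,-0.0105,-0.001]], "twist": [[0.17,0.015,0],[0.34,0.03,0],[0.34,0.03,0],[0.34,0.03,0],[0.34,0.03,0]], "hand": [-0.3,-0.3,-0.9,-0.9,-0.9]}}

```text
clock: 13.55
eef_pos: [453.6, 3.7, 84.8]
tcp_rot: [[-0.028, 0.996, 0.081], [0.327, 0.085, -0.941], [-0.944, -0.0, -0.329]]
ft_force: [0.3, -14.1, 0.3]
grip_width: 11.6
```

Emit:
{"api": "arm_command", "payload": {"dp": [[0,0,0.05],[0,0.0,0.1],[0,0.04,0.125],[0,0.1,0.125],[0,0.16,0.125]], "twist": [[0,0,0],[-0.12,-0.01,0],[-0.24,-0.021,0],[-0.34,-0.03,0],[-0.34,-0.03,0]], "hand": [-0.9,-0.9,-0.9,-0.9,-0.9]}}

```text
clock: 14.18
eef_pos: [452.4, 171.0, 211.0]
tcp_rot: [[0.004, 0.996, 0.091], [-0.001, 0.091, -0.996], [-1.0, 0.004, 0.002]]
ft_force: [1.4, -0.3, -1.3]
grip_width: 11.4
```

Emit:
{"api": "arm_command", "payload": {"dp": [[0,0.06,0],[0,0.12,0],[0,0.178,0],[0,0.178,-0.06],[0,0.178,-0.12]], "twist": [[0,0,-0.04],[0,0,-0.08],[0,0,-0.1],[0,0,-0.1],[0,0,-0.1]], "hand": [-0.9,-0.9,-0.9,-0.9,-0.9]}}

```text
clock: 14.8
eef_pos: [452.3, 346.6, 88.9]
tcp_rot: [[0.003, 1.0, -0.01], [0.0, -0.01, -1.0], [-1.0, 0.003, -0.0]]
ft_force: [-0.5, -0.0, -2.0]
grip_width: 11.3
```

Emit:
{"api": "arm_command", "payload": {"dp": [[0,0,-0.01],[0,0,-0.017],[0,0,-0.017]], "twist": [[0,0,0],[0,0,0],[0,0,0]], "hand": [-0.9,-0.9,-0.9]}}

```text
clock: 15.18
eef_pos: [454.2, 345.2, 75.0]
tcp_rot: [[0.002, 1.0, -0.013], [0.002, -0.013, -1.0], [-1.0, 0.002, -0.002]]
ft_force: [0.2, -0.9, -1.0]
grip_width: 11.7
```

Emit:
{"api": "arm_command", "payload": {"dp": [[0,0,-0.004],[0,0,-0.004],[0,0,-0.004],[0,0,0.05],[0,0,0.11]], "twist": [[0,0,0],[0,0,0],[0,0,0],[0,0,0],[0,0,0]], "hand": [-0.9,-0.4,-0.4,-0.4,-0.4]}}

```text
clock: 15.8
eef_pos: [453.0, 343.5, 183.9]
tcp_rot: [[-0.001, 1.0, -0.013], [-0.002, -0.013, -1.0], [-1.0, -0.001, 0.002]]
ft_force: [1.1, 1.2, 0.7]
grip_width: 25.6
```

Emit:
{"api": "arm_command", "payload": {"dp": [[0.01,-0.055,0.02],[0.025,-0.115,0.02],[0.04,-0.175,0.02],[0.055,-0.235,0.02],[0.07,-0.295,0.02]], "twist": [[0,0,-0.02],[0,0,-0.05],[0,0,-0.08],[0,0,-0.12],[0,0,-0.16]], "hand": [-0.1,-0.1,-0.1,-0.1,-0.1]}}

```text
clock: 16.42
eef_pos: [523.6, 47.1, 203.6]
tcp_rot: [[0.001, 0.985, -0.174], [0.001, -0.174, -0.985], [-1.0, 0.001, -0.001]]
ft_force: [1.4, 0.3, -0.3]
grip_width: 38.8
```

Run:
```python
from h import *
f=manip.grab_frame('top');crop('',f,145,130,190,120,4,'pics/t8.png'); cv2.imwrite('pics/t8f.png',f)
f=manip.grab_frame('side');crop('',f,190,60,200,150,4,'pics/s8.png')
t=cv2.imread('pics/t8f.png'); bars2(t,[(382,145,450,170)])
```

```text
bar centre [ 599.3 -284.3] size 169.9 21.4 long axis angle 1.4 yaw -0.171
```

View pics/s8.png

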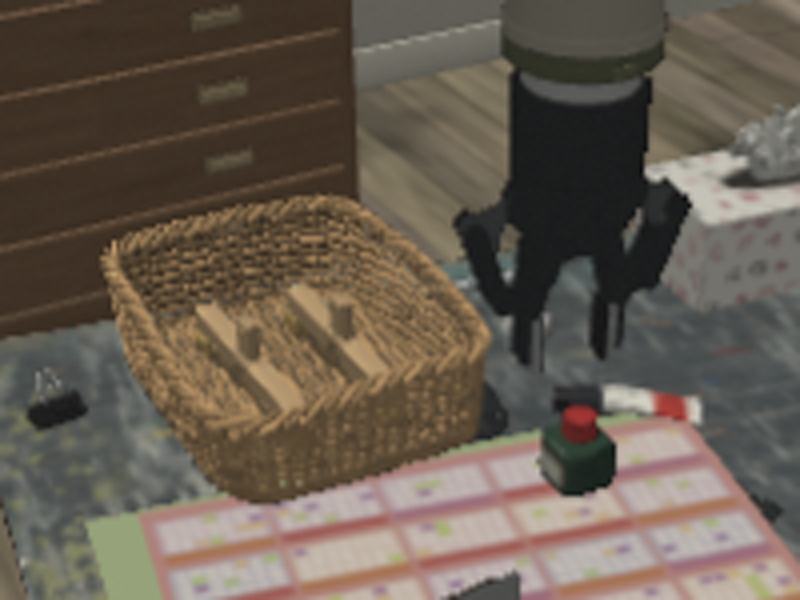

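View pics/t8.png

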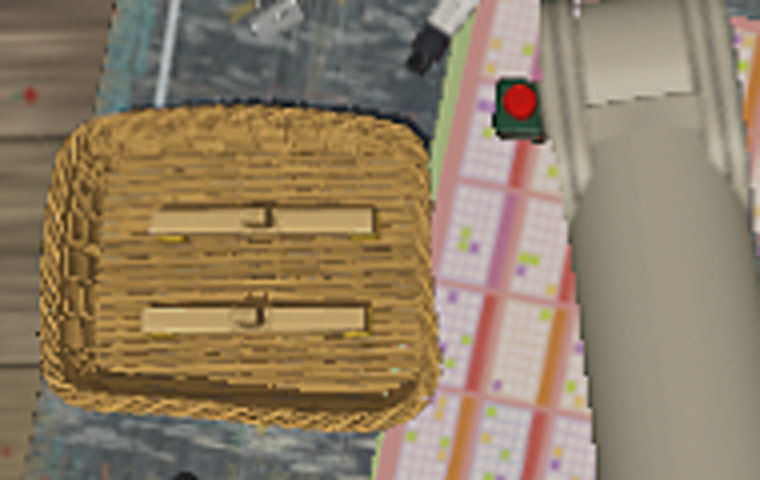

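Emit:
{"api": "arm_command", "payload": {"dp": [[0.014,-0.06,0],[0.028,-0.12,0],[0.042,-0.18,0],[0.056,-0.24,0],[0.07,-0.3,0]], "twist": [[0,0,0],[0,0,0],[0,0,0],[0,0,0],[0,0,0]], "hand": [-0.1,-0.1,-0.1,-0.1,-0.1]}}

```text
clock: 17.15
eef_pos: [593.8, -252.5, 203.4]
tcp_rot: [[0.0, 0.985, -0.172], [0.0, -0.172, -0.985], [-1.0, 0.0, -0.0]]
ft_force: [1.2, 0.6, -0.1]
grip_width: 38.7
```

Emit:
{"api": "arm_command", "payload": {"dp": [[0.007,-0.029,-0.045],[0.007,-0.029,-0.1],[0.007,-0.029,-0.14],[0.007,-0.029,-0.147],[0.007,-0.029,-0.147]], "twist": [[0,0,0],[0,0,0],[0,0,0],[0,0,0],[0,0,0]], "hand": [-0.1,-0.1,-0.1,-0.1,-0.1]}}

```text
clock: 17.77
eef_pos: [600.9, -280.1, 57.2]
tcp_rot: [[0.001, 0.985, -0.172], [-0.001, -0.172, -0.985], [-1.0, 0.001, 0.0]]
ft_force: [0.3, -0.1, 0.2]
grip_width: 38.6
```

Emit:
{"api": "arm_command", "payload": {"dp": [[0,0,0],[0,0,0],[0,0,0],[0,0,0]], "twist": [[0,0,0],[0,0,0],[0,0,0],[0,0,0]], "hand": [-0.9,-0.9,-0.9,-0.9]}}

```text
clock: 18.27
eef_pos: [601.5, -280.2, 58.1]
tcp_rot: [[0.003, 0.985, -0.172], [-0.001, -0.172, -0.985], [-1.0, 0.003, 0.0]]
ft_force: [-0.6, 0.5, 6.6]
grip_width: 11.6
```

Emit:
{"api": "arm_command", "payload": {"dp": [[0,0,0.045],[0,0,0.1],[-0.02,0.03,0.13],[-0.045,0.083,0.13],[-0.07,0.136,0.13]], "twist": [[0,0,0],[0,0,0],[0,0,0.05],[0,0,0.12],[0,0,0.18]], "hand": [-0.9,-0.9,-0.9,-0.9,-0.9]}}

```text
clock: 18.9
eef_pos: [529.6, -142.5, 186.7]
tcp_rot: [[0.001, 1.0, 0.009], [0.0, 0.009, -1.0], [-1.0, 0.001, -0.0]]
ft_force: [1.5, 1.0, -2.6]
grip_width: 11.6
```

Emit:
{"api": "arm_command", "payload": {"dp": [[-0.026,0.054,0],[-0.052,0.107,0],[-0.078,0.16,0],[-0.078,0.161,-0.04],[-0.078,0.161,-0.08]], "twist": [[0,0,0.04],[0,0,0.08],[0,0,0.08],[0,0,0.08],[0,0,0.08]], "hand": [-0.9,-0.9,-0.9,-0.9,-0.9]}}

```text
clock: 19.52
eef_pos: [452.6, 18.2, 106.1]
tcp_rot: [[0.003, 0.996, 0.089], [0.002, 0.089, -0.996], [-1.0, 0.003, -0.001]]
ft_force: [0.6, -0.2, -2.8]
grip_width: 11.3
```

Run:
```python
from h import *
s=manip.observe();print(s['eef_pos'],s['ft_force'])
```

```text
[452.58722435  18.20527415 106.07744491] [ 0.5658199  -0.21467456 -2.83026584]
```

Emit:
{"api": "arm_command", "payload": {"dp": [[0,0,-0.008],[0,0,-0.014],[0,0,-0.017],[0,0,-0.017]], "twist": [[0,0,0],[0,0,0],[0,0,0],[0,0,0]], "hand": [-0.9,-0.9,-0.9,-0.9]}}

```text
clock: 20.02
eef_pos: [453.3, 17.7, 90.2]
tcp_rot: [[0.002, 0.996, 0.087], [0.001, 0.087, -0.996], [-1.0, 0.002, -0.001]]
ft_force: [0.7, 1.7, 1.4]
grip_width: 11.4
```

Emit:
{"api": "arm_command", "payload": {"dp": [[0,0.001,-0.0015],[0,0.001,-0.0015],[0,0.001,-0.0015]], "twist": [[0,0,0],[0,0,0],[0,0,0]], "hand": [-0.9,-0.9,-0.9]}}

```text
clock: 20.4
eef_pos: [453.7, 18.9, 88.9]
tcp_rot: [[0.003, 0.996, 0.087], [0.001, 0.087, -0.996], [-1.0, 0.003, -0.001]]
ft_force: [-0.3, 2.6, 3.6]
grip_width: 11.5
```

Emit:
{"api": "arm_command", "payload": {"dp": [[0,0.001,0.0005],[0,0.001,0.0005]], "twist": [[0,0,0],[0,0,0]], "hand": [-0.9,-0.9]}}

```text
clock: 20.65
eef_pos: [452.8, 19.3, 88.5]
tcp_rot: [[0.001, 0.996, 0.087], [0.0, 0.087, -0.996], [-1.0, 0.001, -0.0]]
ft_force: [0.7, 1.6, 3.3]
grip_width: 11.2
```

Emit:
{"api": "arm_command", "payload": {"dp": [[0,0,0],[0,0,0],[0,0,0],[0,0,0],[0,0,0]], "twist": [[0,0,0],[0,0,0],[0,0,0],[0,0,0],[0,0,0]], "hand": [-0.6,-0.45,-0.3,-0.3,-0.3]}}

```text
clock: 21.28
eef_pos: [452.4, 19.2, 88.1]
tcp_rot: [[0.0, 0.996, 0.087], [0.0, 0.087, -0.996], [-1.0, 0.0, -0.0]]
ft_force: [0.5, -0.4, -0.1]
grip_width: 29.8
```

Emit:
{"api": "arm_command", "payload": {"dp": [[0,0,0],[0,0,0],[0,0,0],[0,0,0],[0,0,0]], "twist": [[0,0,0],[0,0,0],[0,0,0],[0,0,0],[0,0,0]], "hand": [-0.3,-0.3,-0.3,-0.3,-0.3]}}

```text
clock: 21.9
eef_pos: [452.4, 19.2, 88.1]
tcp_rot: [[0.0, 0.996, 0.087], [-0.0, 0.087, -0.996], [-1.0, 0.0, 0.0]]
ft_force: [0.2, -0.0, -0.1]
grip_width: 29.8
```

Run:
```python
from h import *
f=manip.grab_frame('side');crop('',f,275,180,70,60,10,'pics/s9.png')
```

```text
(no output)
```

View pics/s9.png

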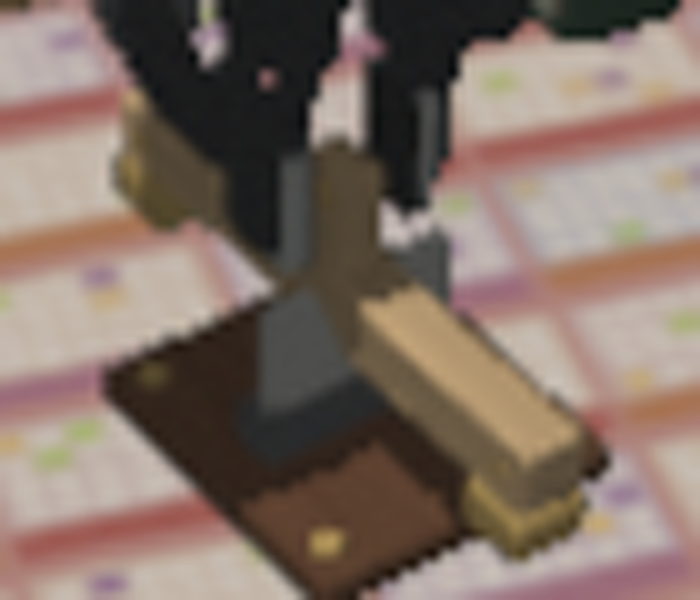

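Emit:
{"api": "arm_command", "payload": {"dp": [[0,0,0.02],[0,0,0.05],[0,0,0.1],[0,0,0.15],[0,0.05,0.17]], "twist": [[0,0,0],[0,0,0],[0,0,0],[0,0,0],[0,0,0]], "hand": [-0.3,-0.3,-0.3,-0.3,-0.3]}}

```text
clock: 22.58
eef_pos: [453.8, 67.0, 261.4]
tcp_rot: [[0.005, 0.997, 0.08], [0.002, 0.08, -0.997], [-1.0, 0.005, -0.001]]
ft_force: [1.8, 0.5, -0.1]
grip_width: 29.9
```

Emit:
{"api": "arm_command", "payload": {"dp": [[0,0.06,0],[0,0.12,0],[0,0.18,0],[0,0.24,0],[0,0.3,0]], "twist": [[0,0,0],[0,0,0],[0,0,0],[0,0,0],[0,0,0]], "hand": [-0.3,-0.3,-0.3,-0.3,-0.3]}}

```text
clock: 23.2
eef_pos: [452.3, 371.1, 258.1]
tcp_rot: [[0.0, 0.996, 0.087], [0.0, 0.087, -0.996], [-1.0, 0.0, -0.0]]
ft_force: [1.6, -0.8, 0.4]
grip_width: 30.1
```

Emit:
{"api": "arm_command", "payload": {"dp": [[0,0,0],[0,0,0],[0,0,0],[0,0,0],[0,0,0]], "twist": [[0,0,0],[0,0,0],[0,0,0],[0,0,0],[0,0,0]], "hand": [-0.3,-0.3,-0.3,-0.3,-0.3]}}

```text
clock: 23.82
eef_pos: [452.6, 368.7, 258.4]
tcp_rot: [[0.0, 0.996, 0.086], [0.0, 0.086, -0.996], [-1.0, 0.0, -0.0]]
ft_force: [-0.5, -0.2, -0.7]
grip_width: 29.9
```

Run:
```python
from h import *
f=manip.grab_frame('side');crop('',f,260,130,200,150,4,'pics/s10.png')
f=manip.grab_frame('top');crop('',f,260,135,190,125,4,'pics/t10.png'); cv2.imwrite('pics/t10f.png',f)
bars2(f,[(285,190,350,224)],64-.0)
print(np.round((proj('side',seated(0))-[260,130])*4).tolist())
```

```text
bar centre [448.5  16.2] size 19.9 165.8 long axis angle 1.656 yaw 0.085
[[292.0, 370.0], [268.0, 382.0], [266.0, 408.0], [127.0, 226.0], [104.0, 236.0], [104.0, 260.0]]
```

View pics/s10.png

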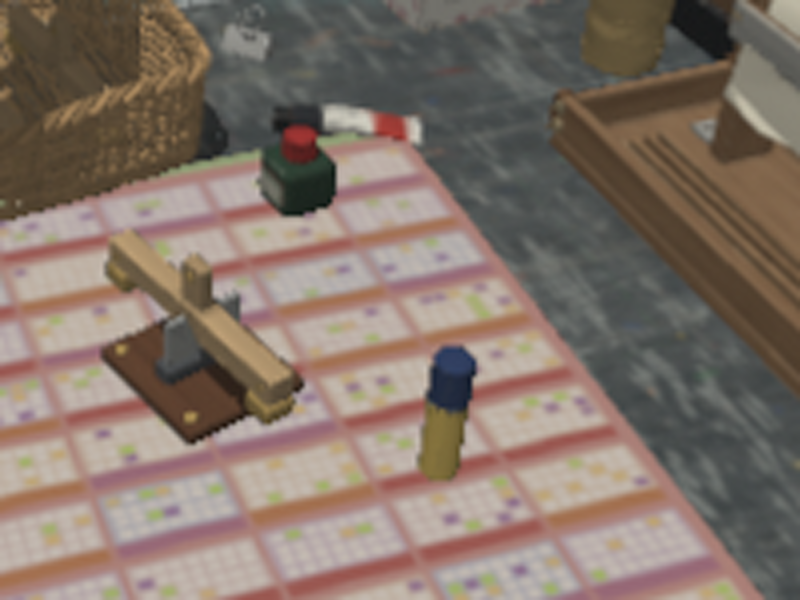

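View pics/t10.png

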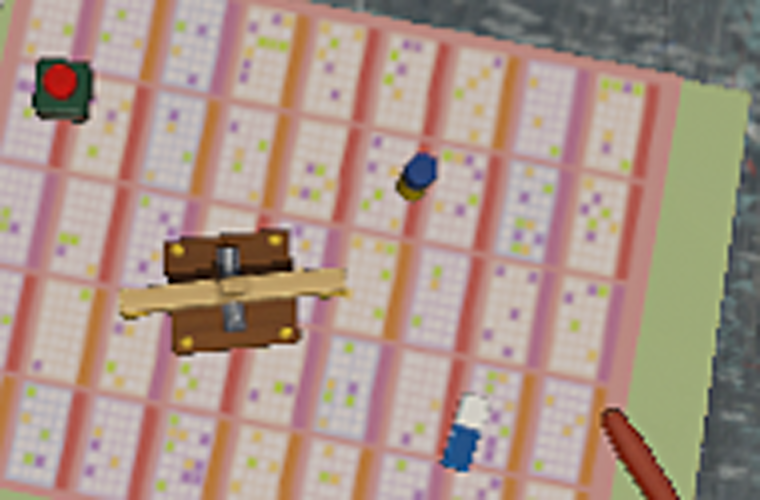

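```bash
python3 -c "
from cell import manip
print(manip.job_done())"
```

```text
the job is handed in; nothing more can be done
None
```

The job is handed in at about 24 s. Both unbalanced arms are in the wicker basket, and the true one is balanced on the knife-edge.

- **Tests:** I released each arm on the blade and watched it. The near arm on the robot's right tipped about 0.33 rad with its +y end down. The arm next to the ink bottle tipped about 0.35 rad the other way. The far arm on the right stayed level, so that is the true one.
- **Basket:** Each tipped arm went into the basket straight after its test. After the second one the side and top views showed both lying flat and side by side on the basket floor.
- **True arm:** After the gripper backed off, the side view put its ends where a level, seated arm should be, within about 2 pixels. Its yaw measured 0.085 rad against about 0.087 for the blade.
- **Other objects:** The ink bottle, glue stick and eraser look unmoved compared with the first top picture. The gripper ended about 250 mm above the table, over the basket, touching nothing.
- **Disagreements:** No check failed. The two cameras differed by 4 to 9 mm in x on the tab positions and by about 5 mm on the blade. I placed each arm on the edge by nudging it until the contact force dropped.

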